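Set the soap cutter's bar-thickness stop with its thumbwheel

TASK

Set the bar thickness on the soap cutter: with a fingertip, roll the brass knurled wheel, stroke by stroke, until the gap between the stop plate and the cutting guide has closed so far that the stop's black pointer stands over the red gauge mark. Move the stop only by the wheel, not by pushing it, then take the hand away. Grasp and lift nothing, and leave the soap, the scraper and the other things around where they are.

Things in the scene. Friction and masses are not known exactly. Their poses are not given: they have to be found in the camera images.
- cutter: soap cutter fixed to the table: wooden bed 120 (x) x 400 (y) x 20 mm. Origin: centre of its underside; y along the bed, z up. At y = 0 stands the cutting guide: wooden posts at x = -51 and +51 mm with a wire across, 118 mm high in all. The wheel's grey housing is on its -x side (towards the robot), a white gauge rail with ticks on its +x side
- wheel_top (a point): topmost point of the brass knurled wheel at rest, 72 mm above the table, at x = -105, y = +50 mm on the cutter; does not turn; axes as the cutter's. Wheel: radius 28 mm, 20 mm wide, axle along the cutter's x, 1.5 mm ribs, a few black; round grey cheeks flank it up to 4 mm inside its rim, so only the rim can be touched. The axle is rigid; a light press of 3 to 10 N lets a fingertip carry the rim along
- wheel (a joint): turn of the wheel in rad, 0 at the start (stop wide open), at most 6.6. Grows when the wheel's top is stroked towards the cutter's -y (towards the cutting guide and the block of soap); a rack then carries the stop the same way, 10 mm per rad. Stroked towards +y it goes back. About 2 N along the rim turns it; it stays where it is left
- pointer (a point): tip of the thin black pointer (1.8 mm wide) on the aluminium stop plate (80 mm wide, top at 83 mm), level with the stop's face, 30 mm above the table, over the gauge rail. Its y in the cutter's frame is the gap between guide and stop: 79 mm at the start, 13 at least. A dark rack on the stop runs along y at the cutter's x = -78 mm, beside the wheel, top at 62 mm
- gauge_mark (a point): middle of the red gauge mark: a red clip 6 mm wide (along the cutter's y) on the white gauge rail, top 26 mm above the table, 22 to 50 mm from the cutting guide towards the cutter's +y; axes as the cutter's. The stop is set when the pointer stands over the red
- loaf: a loose honey-coloured block of soap, 76 x 150 x 60 mm, lying on the cutter's bed at the other side of the cutting guide from the stop. Origin: centre of its underside. Leave it alone
- cut_bar: a loose honey-coloured bar of soap, 60 x 26 x 55 mm high, standing on the cutter's bed beyond the stop. Origin: centre of its underside. Leave it alone
- scraper: a loose bench scraper lying on the table beside the wheel's housing: steel blade 55 x 100 mm with a wooden grip, 16 mm high. Origin: on the underside, at one end. Leave it alone
- rose_bar: a loose pink bar of soap lying on the table, 55 x 80 x 25 mm high. Origin: centre of its underside. Leave it alone
- bowl: a loose blue plastic bowl, 170 mm across, 75 mm high, left side of the table. Origin: centre of its underside. Leave it alone
- oil: a loose amber bottle, 56 mm across, 140 mm high, right side of the table. Origin: centre of its underside. Leave it alone
- jar: a loose white jar, 70 mm across, 85 mm high, right side of the table. Origin: centre of its underside. Leave it alone

How it is judged:
By the outcome, as a careful person would: the job done as asked, in the order asked, and still so for the second after the job is handed in, with the robot touching nothing.
It also fails if it takes over 61 s, if anything falls off the work surface, if the arm or the gripper's body presses on something with over 40 N, if the wrist force passes 120 N, or if a joint passes its speed limit or range.

ROBOT

A 6-joint arm with a two-finger parallel gripper is mounted at the origin on the work surface. World frame = base frame: x ahead of the robot, y to its left, z up, the work surface at z = 0. Lengths are in mm, angles in rad, forces in N, time in s.
With the tool pointing down it reaches from about 375 to 750 mm from the base axis. Payload 9 kg.
Tool frame: the origin (TCP) lies at the very end of the fingers, on their centre line; the grasp point (between the pads) lies 19 mm behind it (bot.tcp_to_grasp is the distance from the TCP to the grasp point, in mm); x points along the fingers, y is the direction in which the jaws open and shut, and the axes are right-handed (so a half turn about x gives the same grasp; the last joint's range is limited). The gripper opens to 85 mm and grips with 20 to 120 N. Pads are 22 mm wide; open, the fingers measure 114 mm over their backs; the gripper's body (76 mm by 85 mm) begins 54 mm behind the grasp point. The pads swing forward as they close: fully open they stand 13 mm farther back than shut.
Start: joints at [0.899, 0.104, 0.097, 1.564, 0, 1.353], TCP at [263.039, 539.302, 231.331] pointing down, gripper open.
Joint ranges: [-2.99, 2.99], [-0.84, 1.86], [-1.1, 1.16], [-1.84, 2.11], [-1.51, 1.56], [-3.14, 3.14]. Speed limits (rad/s): [2.22, 2.22, 2.57, 3.14, 3.14, 3.14].

INTERFACE

Orientations are given as a 3x3 rotation matrix whose columns are the frame's x, y, z axes.
In Python, from cell import bot gives the robot as it stands. Calls block until the motion is done:
- bot.move_ptp(position, orientation): joint-space move of the TCP to a pose.
- bot.move_l(position, ori=None, feed=150, contact_N=None): straight line of the TCP; ori=None keeps the orientation; feed is the mean speed in mm/s. With contact_N (N) it stops when the force on the tool has changed by that much, and returns True; else False.
- bot.goto_joints(angles): joint-space move.
- bot.gripper_to(opening, f_grip=None): finger opening in mm; f_grip is the grip in N (None keeps the last); returns when the fingers have stopped.
- bot.dwell(seconds).
- bot.ik(position, orientation): joint angles nearest the present ones, or None.
- bot.get_obs(): the state.
- bot.camera(name): name is "side" or "top" or "wrist"; returns a dict with "img" (420x560x3 uint8, red, green, blue), "depth" (420x560 float32, mm along the optical axis (not along the pixel's ray), 0 where there is no reading), "fx", "fy", "cx", "cy" (pixels), "extrinsics" (4x4, takes a point from camera to world coordinates); the wrist camera has in their place "tool_from_camera" (4x4, takes a point from camera to tool coordinates, whose origin is the TCP and whose axes are the tool frame's). Camera axes: x right, y up, looking along -z (the intrinsics and any distortion apply to the point x, -y, -z); pixel columns grow to the right and rows downward; lengths in mm; the calibration is good to about 2 mm. The wrist camera is an equidistant fisheye: a pixel r from the principal point sees the ray r / f radians off the axis. A picture is of the moment at which its call begins: read the wrist's pose just before it.
A pose or a line that the arm cannot do raises bot.PlanningError and nothing moves.
- bot.finish_job(): hands the job in, once; it reports no verdict.
The state is a dict: "clock": time; "q": joint angles; "joint_velocities": joint speeds; "joint_efforts": joint torques, N m; "tcp_pos": TCP position; "tool_rot": TCP orientation; "contact_force": force on the tool from outside, world axes, zero at the start; "moment": the same for the moment, N m; "width": finger opening in mm.
Only numpy, scipy, OpenCV 4.12 (cv2) and the standard library are available. Lean on these libraries where they do the work, as an engineer would, in place of code of your own. Each camera call takes 0.05 s, during which the arm holds its last target.

## Working session

There is one attempt and no reset: what is moved stays moved. The work goes in short steps, each a Python script; the robot and the scene stay as the last script left them, time stands still between calls to the robot, and variables do not carry over. Pictures are saved under pics/ and viewed, and the job is handed in when it is done.

```bash
ls; mkdir -p pics
python3 - <<'E'
from cell import bot
import cv2,numpy as np
print(bot.get_obs())
for n in ["top","side"]:
    c=bot.camera(n); cv2.imwrite(f"pics/{n}0.png",c["img"][:,:,::-1]); np.savez(f"pics/{n}0.npz",**c)
    print(n,c["fx"],c["fy"],c["cx"],c["cy"],c["extrinsics"],[k for k in c])
E
```

```text
pics
{'clock': 0.0, 'q': array([ 8.99314096e-01,  1.04686743e-01,  9.64679390e-02,  1.56387474e+00,
       -1.93236526e-05,  1.35311399e+00]), 'joint_velocities': array([ 1.37029822e-03, -1.76225010e-03, -1.56227797e-03, -4.08569002e-05,
       -6.25496560e-04, -1.55738536e-04]), 'joint_efforts': array([ 7.55553756e-04, -5.56932700e+01,  5.03646863e+01,  1.69363635e-02,
       -1.58067264e-04, -1.09192953e-05]), 'tcp_pos': array([262.81204715, 539.02008227, 230.52893193]), 'tool_rot': array([[-7.91933935e-04,  4.38383470e-01,  8.98787687e-01],
       [-1.02761711e-03,  8.98787137e-01, -4.38384108e-01],
       [-9.99999158e-01, -1.27078086e-03, -2.61289678e-04]]), 'contact_force': array([-0.22492456,  0.4109437 ,  1.1714741 ]), 'moment': array([ 0.02436316, -0.01243339, -0.00019595]), 'width': 85.0349808653359}
top 508.3563785929199 508.3563785929199 276.7204444290272 210.77471606814055 [[ 1.71136669e-02  9.93176324e-01 -1.15359921e-01  3.85135035e+02]
 [-9.99807915e-01  1.81009298e-02  7.51591515e-03  1.13454971e+01]
 [ 9.55275082e-03  1.15209137e-01  9.93295323e-01  1.60019488e+03]
 [ 0.00000000e+00  0.00000000e+00  0.00000000e+00  1.00000000e+00]] ['img', 'depth', 'fx', 'fy', 'cx', 'cy', 'extrinsics']
side 437.31840721993746 437.31840721993746 283.6236600385951 214.52166006353357 [[ 6.96140731e-01  4.66603053e-01 -5.45591122e-01 -2.07934801e+02]
 [-7.17825250e-01  4.41054798e-01 -5.38699893e-01 -7.74416747e+02]
 [-1.07234329e-02  7.66650022e-01  6.41975663e-01  1.00516988e+03]
 [ 0.00000000e+00  0.00000000e+00  0.00000000e+00  1.00000000e+00]] ['img', 'depth', 'fx', 'fy', 'cx', 'cy', 'extrinsics']
```

View pics/top0.png

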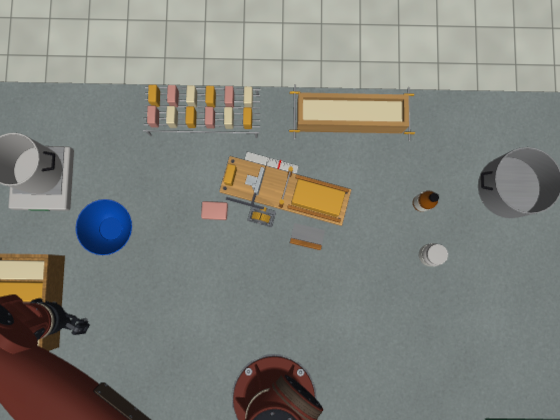

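View pics/side0.png

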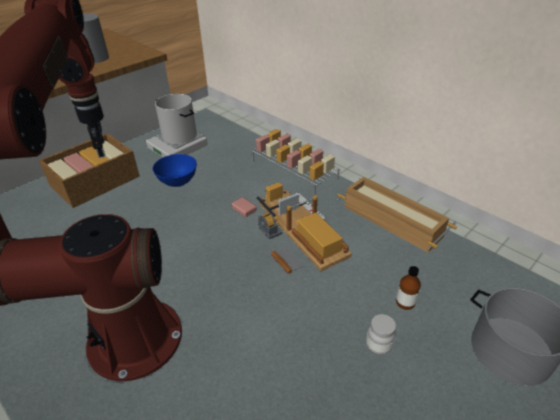

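Top: the cutter is around (286,190), the wheel around (262,216), and the red mark near (280,164). I'll zoom in and deproject.

```bash
cat > h.py <<'E'
import numpy as np,cv2
def ray_z(c,u,v,z):
    E=c["extrinsics"]; d=E[:3,:3]@np.array([(u-c["cx"])/c["fx"],-(v-c["cy"])/c["fy"],-1.]); o=E[:3,3]
    return o+d*(z-o[2])/d[2]
def cloud(c):
    E=c["extrinsics"]; v,u=np.mgrid[:420,:560]; D=c["depth"]
    P=np.stack([(u-c["cx"])/c["fx"]*D,-(v-c["cy"])/c["fy"]*D,-D],-1)
    return P@E[:3,:3].T+E[:3,3]
E
python3 - <<'E'
import numpy as np,cv2
from h import *
c=dict(np.load("pics/top0.npz")); im=c["img"][140:260,190:370,::-1]
cv2.imwrite("pics/topz.png",cv2.resize(im,None,fx=4.4,fy=4.4,interpolation=cv2.INTER_CUBIC))
P=cloud(c)
# bed corners by depth: z 14..26
m=((P[...,2]>10)&(P[...,2]<110)).astype(np.uint8); m[:145]=0;m[235:]=0;m[:,:190]=0;m[:,370:]=0
z=(np.clip(P[140:260,190:370,2],-10,130)+10)*1.8
cv2.imwrite("pics/topd.png",cv2.resize(z.astype(np.uint8),None,fx=4.4,fy=4.4,interpolation=cv2.INTER_NEAREST))
print(P[190,230],P[250,300])
E
```

```text
[632.07675336 147.49134346  17.42095537] [448.08873747 -75.80938077   4.01476211]
```

View pics/topz.png

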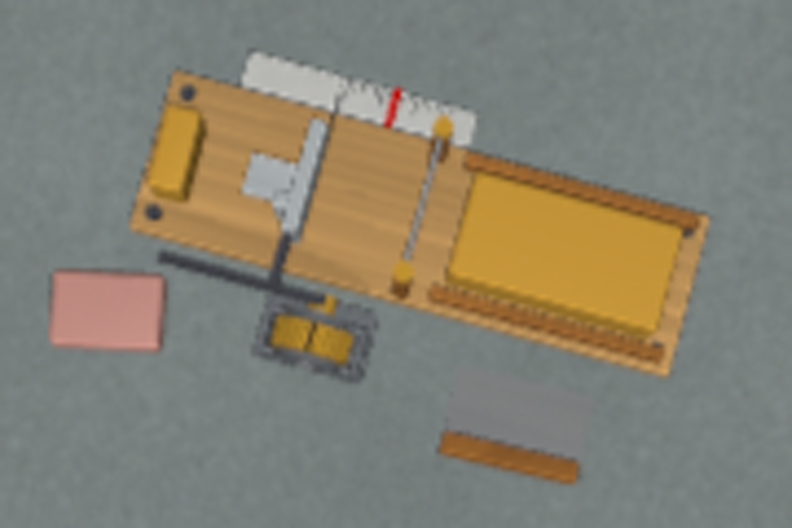

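View pics/topd.png

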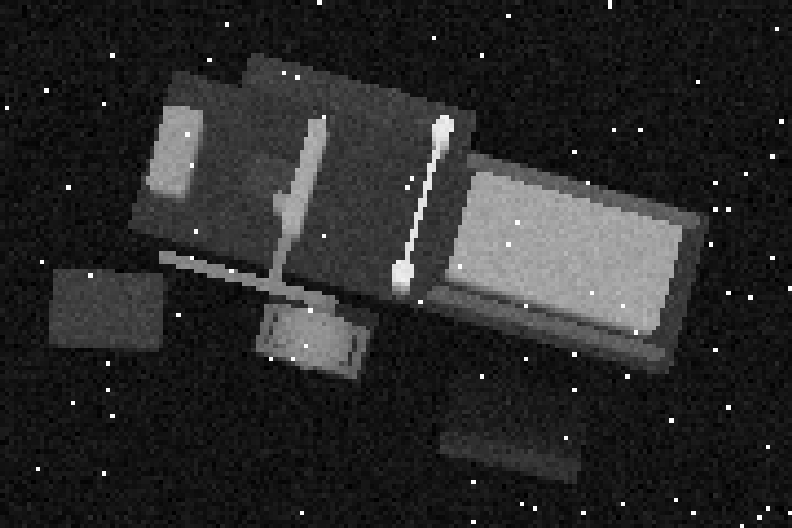

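```bash
cat >> h.py <<'E'
def z2p(U,V): return (U+.5)/4.4-.5+190,(V+.5)/4.4-.5+140
def load():
    return dict(np.load("pics/top0.npz"))
def fit2(A,B):
    a=A-A.mean(0);b=B-B.mean(0)
    th=np.arctan2((a[:,0]*b[:,1]-a[:,1]*b[:,0]).sum(),(a*b).sum())
    R=np.array([[np.cos(th),-np.sin(th)],[np.sin(th),np.cos(th)]])
    t=B.mean(0)-R@A.mean(0); return th,R,t
E
python3 - <<'E'
from h import *
c=load()
Z=[(172,70),(131,230),(668,375),(708,213)]
L=np.array([(60,200),(-60,200),(-60,-200),(60,-200)],float)
W=np.array([ray_z(c,*z2p(*p),20)[:2] for p in Z])
th,R,t=fit2(L,W); print(th,t,(L@R.T+t)-W)
T=lambda p:R.T@(p[:2]-t)
for n,U,V,z in [("wheel",312,338,71),("red top",398,90,26),("red bot",391,126,26),("pointer",337,100,30),("post+",443,125,118),("post-",402,270,118),("rackend",336,300,62),("rackfar",160,256,62)]:
    w=ray_z(c,*z2p(U,V),z); print(n,w,T(w))
print("wheel_top",R@[-105,50]+t)
np.savez("fit.npz",R=R,t=t,th=th)
# depth check: wheel top
P=cloud(c).reshape(-1,3); l=(P[:,:2]-t)@R
m=(abs(l[:,0]+105)<11)&(abs(l[:,1]-50)<28); q=P[m];lm=l[m]
for a in range(-30,31,6):
    s=abs(lm[:,1]-50-a)<3; print(a,s.sum(),np.median(q[s,2]) if s.any() else None)
E
```

```text
-0.24513328866749517 [635.05206042 -25.11829975] [[-0.19092132 -0.08376798]
 [ 0.31680205  3.07200902]
 [ 0.18882557 -1.12626405]
 [-0.3147063  -1.86197699]]
wheel [544.6241819   48.44932692  71.        ] [-105.57834174   49.42277471]
red top [729.14098176  -8.36851253  26.        ] [87.21119908 39.08308135]
red bot [702.81417968  -3.78947276  26.        ] [60.56016995 37.13609408]
pointer [720.15403915  35.14295798  30.        ] [67.93331256 79.11277401]
post+ [685.60036655 -37.93118433 118.        ] [52.14666681 -0.16249565]
post- [586.51789029 -11.89585655 118.        ] [-50.29213742   1.04861238]
rackend [572.32158127  32.60096038  62.        ] [-74.86278568  40.76995615]
rackfar [600.8333582  155.25660768  62.        ] [-76.97013186 166.67820977]
wheel_top [545.3253184   48.86894082]
-30 3 15.772523550370806
-24 16 57.03167733405951
-18 15 62.84754870228994
-12 14 69.38254136505589
-6 14 70.39403804521942
0 16 70.94563534897293
6 14 71.89346113702538
12 14 69.28459312365783
18 13 63.79148101096757
24 13 57.38993230480878
30 2 54.36462940641752
```

```bash
cat >> h.py <<'E'
f=np.load("fit.npz") if __import__("os").path.exists("fit.npz") else None
R2,t2=f["R"],f["t"]
def w(x,y,z): p=R2@[x,y]+t2; return np.array([p[0],p[1],z])
yy=R2@[0,1]; ORI=np.array([[0,yy[0],yy[1]],[0,yy[1],-yy[0]],[-1,0,0]])
E
python3 - <<'E'
from h import *
from cell import bot
bot.gripper_to(0,20)
bot.move_ptp(w(-105,62,140),ORI)
o=bot.get_obs(); print(o["clock"],o["tcp_pos"],w(-105,62,140),o["contact_force"],o["width"])
c=bot.camera("wrist"); cv2.imwrite("pics/w1.png",c["img"][:,:,::-1]); print(c["tool_from_camera"],c["fx"],c["cx"],c["cy"])
bot.move_l(w(-105,62,85),feed=80)
o=bot.get_obs(); print(o["clock"],o["tcp_pos"],o["contact_force"])
c=bot.camera("side"); cv2.imwrite("pics/s1.png",cv2.resize(c["img"][150:290,210:380,::-1],None,fx=4.4,fy=4.2,interpolation=cv2.INTER_CUBIC))
E
```

```text
2.9 [548.28444792  61.25597744 140.21769349] [548.23754597  60.51020065 140.        ] [0.37762612 0.35566411 0.30596783] -0.22189762186810352
[[ 2.31322291e-04  2.58016680e-01 -9.66140435e-01 -1.42203378e+02]
 [ 9.99999838e-01 -5.61310344e-04  8.95261386e-05 -3.75623920e-01]
 [-5.19205383e-04 -9.66140299e-01 -2.58016768e-01 -6.53004404e+01]
 [ 0.00000000e+00  0.00000000e+00  0.00000000e+00  1.00000000e+00]] 325.19226210127806 276.3343071744311 212.08501147915058
3.7917 [548.52068979  60.43658975  85.39330111] [-0.49763939 -0.0531159  -0.06357154]
```

View pics/w1.png

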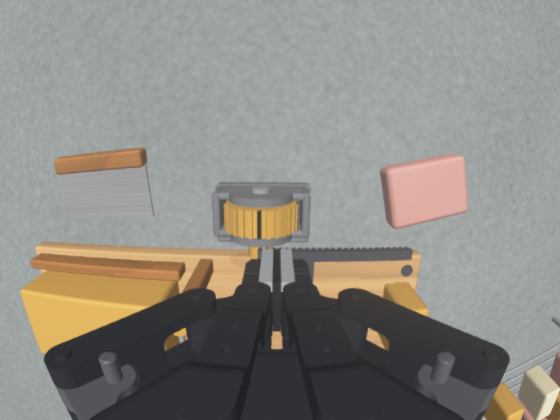

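View pics/s1.png

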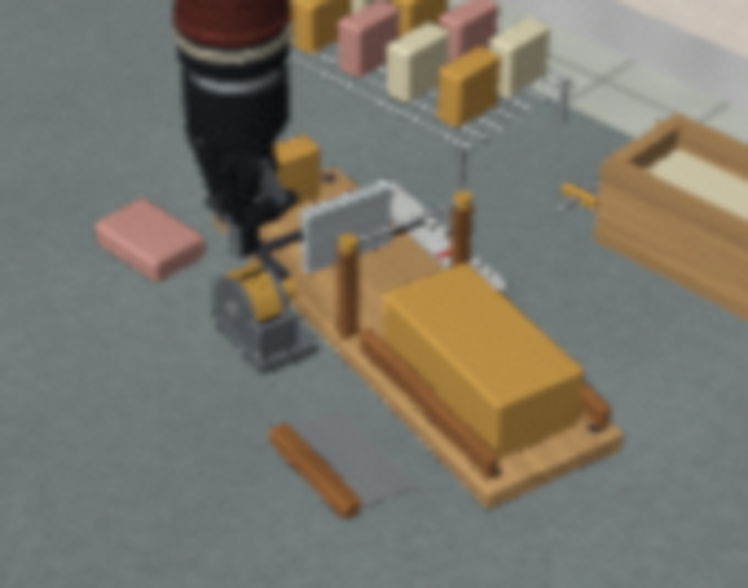

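Run:
```python
from h import *
from cell import bot
T=lambda p:R2.T@(p[:2]-t2)
def st(n):
    o=bot.get_obs(); print(n,round(o["clock"],2),T(o["tcp_pos"]).round(1),o["tcp_pos"][2].round(2),(R2.T@o["contact_force"][:2]).round(2),o["contact_force"][2].round(2)); return o
bot.move_l(w(-105,58,78),feed=60); st("a")
print(bot.move_l(w(-105,58,66),feed=12,contact_N=5)); o=st("touch"); bot.dwell(.2);o=st("touch+")
z=o["tcp_pos"][2]
bot.move_l(w(-105,50,z),feed=40); st("mid")
bot.move_l(w(-105,42,z),feed=40); st("end")
bot.move_l(w(-105,42,85),feed=80); st("up")
c=bot.camera("top"); cv2.imwrite("pics/t2.png",cv2.resize(c["img"][140:260,190:370,::-1],None,fx=4.4,fy=4.4,interpolation=cv2.INTER_CUBIC))
```

```text
a 4.12 [-105.2   57.7] 77.63 [0.61 0.04] 0.41
True
touch 4.75 [-104.8   58. ] 71.78 [-1.25  0.46] 6.83
touch+ 4.95 [-104.9   58. ] 71.75 [-0.66 -0.12] 6.35
mid 5.3 [-104.7   49.5] 71.94 [-0.38 -2.35] 3.28
end 5.65 [-104.9   41.6] 71.75 [ 0.39 -1.59] 2.17
up 5.97 [-104.6   42.2] 85.67 [-0.71 -0.06] 0.2
```

View pics/t2.png

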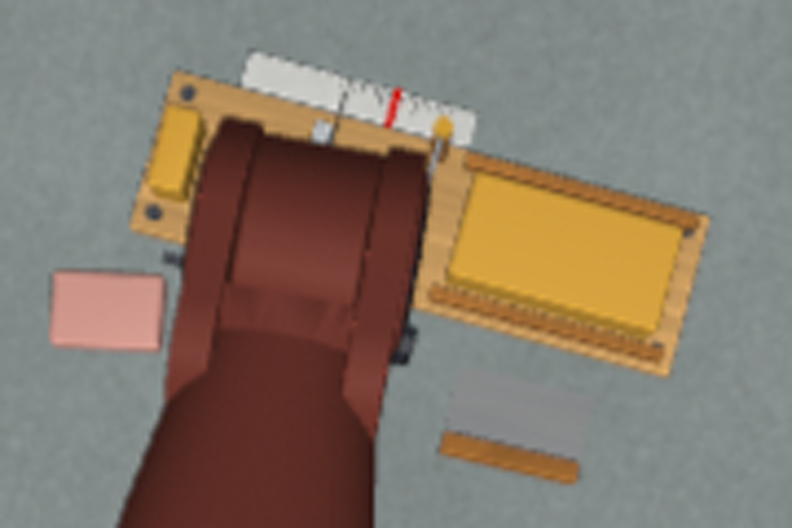

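```bash
cat >> h.py <<'E'
def proj(c,P):
    E=c["extrinsics"]; q=(np.atleast_2d(P)-E[:3,3])@E[:3,:3]
    return np.c_[c["cx"]+c["fx"]*q[:,0]/-q[:,2], c["cy"]-c["fy"]*q[:,1]/-q[:,2]]
def prof(c,z,xs,ys):
    im=c["img"].astype(np.float32); out=[]
    for x in xs:
        p=proj(c,np.array([w(x,y,z) for y in ys])).astype(np.float32)
        out.append(cv2.remap(im,p[:,0][None],p[:,1][None],cv2.INTER_LINEAR)[0])
    return np.mean(out,0)
def measure(c):
    ys=np.arange(8,95,.5)
    a=prof(c,30,np.arange(62,69,1.),ys); b=prof(c,26,np.arange(66,80,1.),ys)
    # pointer: darkness in red channel (red clip stays bright in red)
    r=a[:,0]; d=np.clip(np.median(r)-r,0,None); i=d[8:-8].argmax()+8
    s=slice(max(i-6,0),i+7); yp=(ys[s]*d[s]).sum()/d[s].sum()
    red=np.clip(b[:,0]-b[:,1]-40,0,None); yr=(ys*red).sum()/red.sum()
    return yp,d[i],yr
E
python3 - <<'E'
from h import *
from cell import bot
print(measure(load()))
print(measure(bot.camera("top")))
T=lambda p:R2.T@(p[:2]-t2)
def st(n):
    o=bot.get_obs(); print(n,round(o["clock"],2),T(o["tcp_pos"]).round(1),o["tcp_pos"][2].round(2),(R2.T@o["contact_force"][:2]).round(2),o["contact_force"][2].round(2)); return o
bot.move_l(w(-105,60,80),feed=120)
print(bot.move_l(w(-105,60,66),feed=15,contact_N=6)); o=st("touch")
z=o["tcp_pos"][2]-.3
bot.move_l(w(-105,50,z),feed=40); st("mid")
bot.move_l(w(-105,40,z),feed=40); st("end")
bot.move_l(w(-105,40,80),feed=80)
print(measure(bot.camera("top")))
E
```

```text
(np.float64(78.33166697372197), np.float32(51.631073), np.float64(39.34163026013174))
(np.float64(75.26385056479621), np.float32(64.15082), np.float64(39.34362588042483))
True
touch 7.0 [-104.9   60. ] 71.72 [-1.39  0.84] 6.07
mid 7.4 [-104.7   49.7] 71.92 [-2.42 -0.27] 5.35
end 7.8 [-104.8   39.5] 71.46 [-0.33 -3.12] 3.2
(np.float64(69.01182873893099), np.float32(60.0475), np.float64(39.33649366065727))
```

```bash
cat >> h.py <<'E'
T=lambda p:R2.T@(p[:2]-t2)
def st(bot,n):
    o=bot.get_obs(); print(n,round(o["clock"],2),T(o["tcp_pos"]).round(1),o["tcp_pos"][2].round(2),o["contact_force"][2].round(2)); return o
def stroke(bot,y0,y1,dz=.4):
    bot.move_l(w(-105,y0,77),feed=150)
    print(bot.move_l(w(-105,y0,66),feed=15,contact_N=6)); o=st(bot,"touch")
    z=o["tcp_pos"][2]-dz
    bot.move_l(w(-105,y1,z),feed=45); st(bot,"end")
    bot.move_l(w(-105,y1,77),feed=100)
    c=bot.camera("top"); m=measure(c); print(m); return c,m
E
python3 - <<'E'
from h import *
from cell import bot
for i in range(3):
    c,m=stroke(bot,62,39)
    if m[0]<m[2]+8: break
cv2.imwrite("pics/t3.png",cv2.resize(c["img"][145:185,230:310,::-1],None,fx=9,fy=9,interpolation=cv2.INTER_CUBIC))
E
```

```text
True
touch 8.89 [-104.8   61.9] 71.33 5.21
end 9.55 [-104.7   38.7] 71.06 4.21
(np.float64(62.35328920616274), np.float32(64.74127), np.float64(39.34479253022577))
True
touch 10.63 [-104.8   61.9] 71.44 6.16
end 11.29 [-105.1   38.9] 70.77 1.83
(np.float64(55.07504226883807), np.float32(49.59691), np.float64(39.345019970195324))
True
touch 12.4 [-104.8   62.1] 70.57 4.78
end 13.06 [-104.8   38.5] 70.9 7.74
(np.float64(46.36156504533205), np.float32(55.81035), np.float64(39.38819643396359))
```

View pics/t3.png

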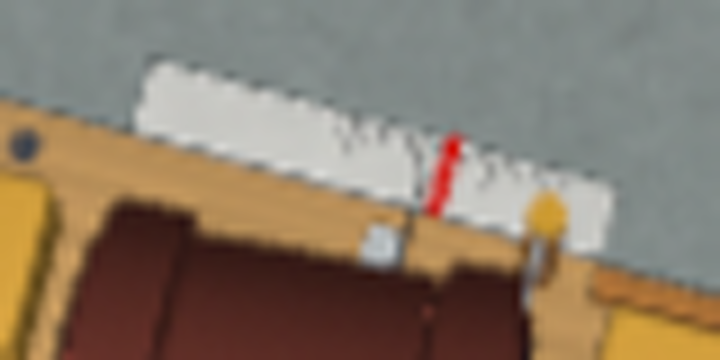

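Run:
```python
from h import *
from cell import bot
c,m=stroke(bot,57,43.5)
cv2.imwrite("pics/t4.png",cv2.resize(c["img"][145:185,230:310,::-1],None,fx=9,fy=9,interpolation=cv2.INTER_CUBIC))
c=bot.camera("side")
cv2.imwrite("pics/s4.png",cv2.resize(c["img"][180:240,270:350,::-1],None,fx=9,fy=9,interpolation=cv2.INTER_CUBIC))
```

```text
True
touch 14.1 [-104.9   56.9] 71.58 5.16
end 14.55 [-104.8   43.1] 71.83 6.89
(np.float64(41.79507825788791), np.float32(45.01912), np.float64(38.91307392015168))
```

View pics/t4.png

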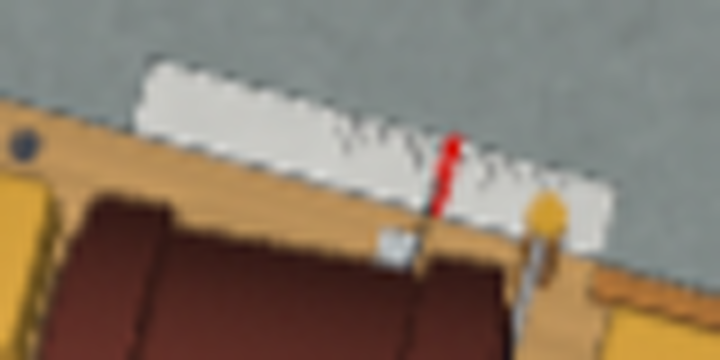

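View pics/s4.png

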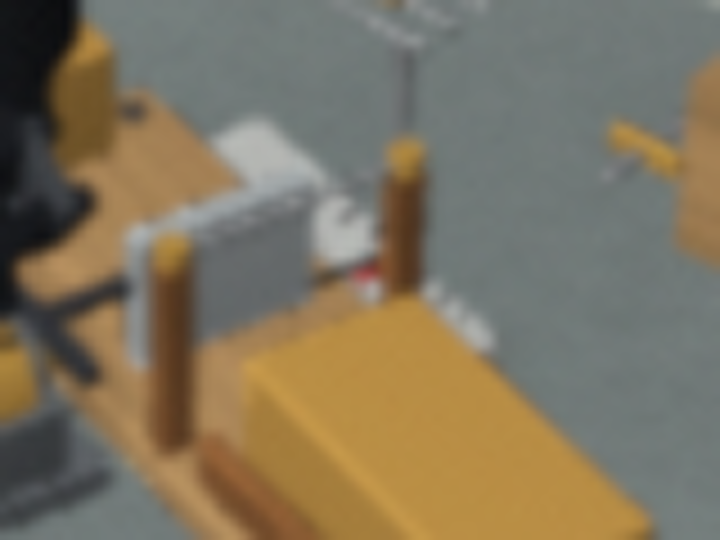

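The pointer now meets the left edge of the red at (430,215), with about 3 mm left. I'll make one short stroke, then lift clear and move away.

Run:
```python
from h import *
from cell import bot
c,m=stroke(bot,54.5,46)
bot.move_l(w(-105,46,160),feed=150)
bot.move_ptp(w(-200,190,230),ORI)
c=bot.camera("top"); print(measure(c)); st(bot,"away")
np.savez("pics/t5.npz",**c)
cv2.imwrite("pics/t5.png",cv2.resize(c["img"][145:185,230:310,::-1],None,fx=9,fy=9,interpolation=cv2.INTER_CUBIC))
ys=np.arange(28,52,1.)
for x in (58,60,62,64,66,68,70,72): print(x,prof(c,28,[x],ys).round()[:,:2].astype(int).tolist())
```

```text
True
touch 15.62 [-104.9   54.3] 71.85 5.59
end 15.95 [-104.7   45.6] 71.79 4.76
(np.float64(39.412856379194366), np.float32(59.067673), np.float64(39.43613331627666))
(np.float64(39.408298615261266), np.float32(58.46225), np.float64(39.44619489463737))
away 17.77 [-199.6  188.9] 228.56 -1.09
58 [[167, 145], [162, 142], [157, 139], [152, 134], [148, 131], [149, 131], [150, 131], [149, 130], [145, 119], [144, 107], [141, 90], [144, 92], [146, 94], [150, 98], [154, 107], [158, 120], [160, 135], [161, 143], [161, 143], [160, 142], [160, 142], [163, 141], [163, 140], [162, 138]]
60 [[162, 161], [153, 153], [153, 151], [153, 150], [153, 148], [160, 151], [163, 151], [167, 151], [164, 134], [155, 107], [146, 79], [141, 61], [144, 66], [148, 75], [156, 90], [162, 116], [168, 140], [173, 165], [177, 170], [177, 170], [178, 171], [174, 167], [168, 161], [159, 154]]
62 [[187, 187], [186, 186], [187, 186], [190, 188], [194, 192], [196, 191], [193, 182], [188, 170], [182, 151], [167, 119], [151, 86], [132, 56], [144, 70], [163, 91], [184, 114], [197, 139], [203, 167], [207, 193], [208, 208], [20
[... 794 characters left out ...]
 94], [179, 122], [191, 147], [203, 175], [202, 183], [201, 191], [200, 199], [200, 200], [200, 200], [200, 201], [200, 200]]
70 [[200, 200], [201, 201], [201, 201], [202, 201], [201, 198], [200, 191], [198, 184], [194, 167], [185, 133], [175, 95], [164, 58], [167, 68], [174, 78], [183, 90], [190, 113], [195, 142], [199, 170], [200, 187], [198, 191], [197, 194], [195, 195], [197, 197], [198, 198], [200, 200]]
72 [[197, 197], [201, 201], [201, 201], [201, 200], [201, 199], [198, 191], [196, 181], [194, 171], [186, 140], [176, 104], [166, 66], [166, 56], [177, 72], [189, 92], [200, 114], [201, 142], [200, 169], [198, 196], [195, 195], [192, 191], [186, 186], [187, 187], [191, 190], [196, 195]]
```

View pics/t5.png

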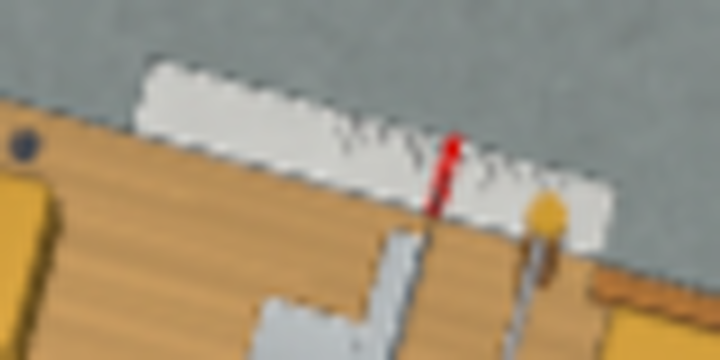

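Run:
```python
from h import *
from cell import bot
for p in [(115,40,190),(100,40,190),(85,40,190)]:
    if bot.ik(w(*p),ORI) is not None:
        print(p); bot.move_l(w(-200,150,250)); bot.move_ptp(w(p[0],p[1],240),ORI); bot.move_l(w(*p)); break
st(bot,"v")
c=bot.camera("wrist"); cv2.imwrite("pics/w6.png",c["img"][:,:,::-1])
```

```text
(115, 40, 190)
v 19.97 [114.5  40.6] 191.19 1.6
```

View pics/w6.png

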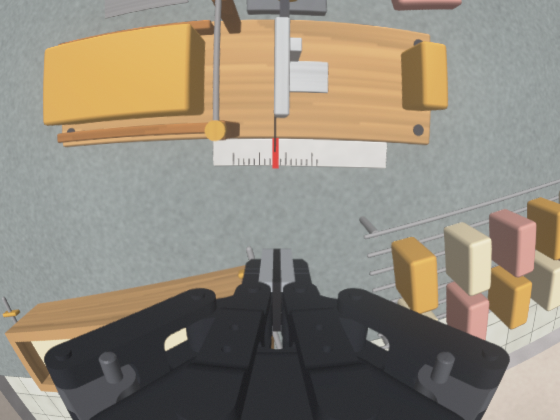

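Run:
```python
import cv2
i=cv2.imread("pics/w6.png")[110:175,240:315]; cv2.imwrite("pics/w6z.png",cv2.resize(i,None,fx=9,fy=9,interpolation=cv2.INTER_NEAREST))
```

```text
(no output)
```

View pics/w6z.png

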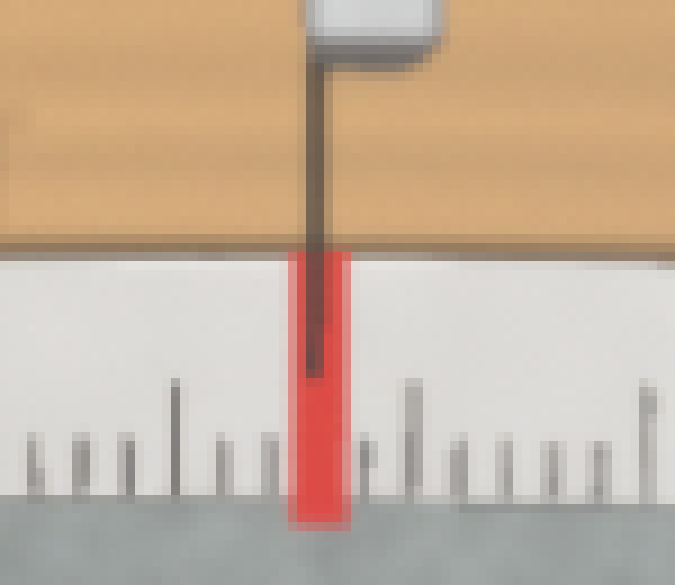

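The wrist close-up shows the pointer at column 314 and the red clip spanning 290–350, so the pointer is about 0.6 mm from its middle. The hand is clear, so I'm handing in.

Run:
```python
from cell import bot
print(bot.get_obs()["clock"]); bot.finish_job()
```

```text
20.0167
the job is handed in; nothing more can be done
```

The stop is set: its black pointer stands over the red gauge mark. I handed the job in at 20 s, with the hand about 190 mm above the table and clear of everything.

- **What I did:** With the gripper shut, I rolled the wheel in seven strokes, each started with a press of about 5–7 N. The pointer went from 78.3 to 39.4 mm as measured. The stop was moved only by the wheel.
- **Last checks:** The top camera put the pointer at 39.41 mm and the red mark at 39.45 mm. The wrist close-up showed the pointer inside the red clip, about 0.6 mm from its middle. These differ slightly, but both are well within the clip's 3 mm either side.
- **Small mismatches:** The first top-camera reading of the pointer was 78.3 mm against the stated 79 mm. The sideways force while stroking also read opposite to what I expected. I didn't look into either, as the stop moved as intended and the close-up settled its position.
- **Other things:** The soap and scraper looked unmoved in the pictures. I did not measure them again after the strokes.

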